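# Put the cooking things back in their fitted trays

## Robot

A 6-joint arm with a two-finger parallel gripper is mounted at the origin on the work surface; the furniture and walls round the work are solid. World frame = base frame: x ahead of the robot, y to its left, z up, the work surface at z = 0. Lengths are in m, angles in rad, forces in N, time in s.
With the tool pointing down it reaches from about 0.325 to 1 m from the base axis. Payload 5.1 kg.
Tool frame: the origin (TCP) lies at the very end of the fingers, on their centre line; the grasp point (between the pads) lies arm.grip_depth behind it (arm.grip_depth is the distance from the TCP to the grasp point, in m); z points along the fingers, y is the line along which they close (so a half turn about z gives the same grasp; the last joint's range is limited). The gripper opens to 85 mm and grips with 20 to 120 N. Pads are 22 mm wide; open, the fingers measure 114 mm over their backs; the gripper's body (76 mm by 85 mm) begins 54 mm behind the grasp point. The pads swing forward as they close: fully open they stand 13 mm farther back than shut.
Start: joints at [1.262, 0.124, 1.65, -0, 1.367, -0.083], TCP at [0.146, 0.633, 0.231] pointing down, gripper open.
Joint ranges: [-2.61, 2.61], [-1.02, 2.33], [0.03, 2.71], [-1.35, 4.49], [0.32, 2.68], [-2.91, 2.91]. Speed limits (rad/s): [2.57, 2.57, 3.14, 3.14, 3.14, 3.14].

## Interface

Orientations are given as [roll, pitch, yaw] about the fixed x, y, z axes, in that order (R = Rz(yaw) Ry(pitch) Rx(roll)).
In Python, from plant import arm gives the robot as it stands.
- The arm moves only by the shell command python3 drive.py 'ROWS' [FORCE]. ROWS is a JSON list of rows, 1 to 20 of them, each of 7 numbers: a rotation vector rx, ry, rz in rad, then dx, dy, dz in units of 100 mm, then the finger opening in m; each row is the pose to reach, as a shift and turn from the pose commanded when the command began, along the tool's axes at that moment; what a row does not reach only later rows make up. A row lasts 1/10 s, in which the tool goes at most 0.05 m and 0.15 rad, less where a joint would pass 70% of its speed; a pose out of reach is approached as far as the arm can. The fingers move at their own pace and stop on an object; FORCE is the grip in N (left out, the last holds). Time passes only in rows, so rows that do not move let the fingers close. It prints the time, the measured TCP pose, the force, the opening and the grip force at its end. Input that does not fit is refused with a message, and nothing moves.
- arm.state(): the state, without advancing time (a new reading comes with each control period).
- arm.get_image(name): name is "scene" or "top" or "wrist"; returns the picture (384x512x3 uint8, red, green, blue); there is no depth.
- arm.camera_info(name): a dict with "intrinsics" (3x3 intrinsics, pixels), "distortion" ([k1, k2, p1, p2, k3] as OpenCV has them; the pictures are not rectified), "cam_to_world" (4x4, takes a point from camera to world coordinates). Camera axes: x right, y down, z forward; pixel columns grow to the right and rows downward; lengths in m; the calibration is good to about 2 mm. A picture is of the moment at which its call begins: read the wrist's pose just before it. camera_info takes no time and is no camera call; for the wrist camera it gives the pose at the moment of the call.
- arm.sign_off(): hands the job in; it is judged then, once.
The state is a dict: "time": time; "qpos": joint angles; "dq": joint speeds; "effort": joint torques, N m; "tool_pos": TCP position; "tool_rot": TCP orientation; "ft_force": force on the tool from outside, world axes, zero at the start; "torque": the same for the moment, N m; "opening": finger opening in m; "grip_force": force on a finger pad.
Only numpy, scipy, OpenCV 4.12 (cv2) and the standard library are available. Lean on these libraries where they do the work, as an engineer would, in place of code of your own. Each camera call takes 0.05 s, during which the arm holds its last target. There are 200 camera calls.

## Task

Tidy the worktop: put the pepper mill, the salt shaker, the matchbox and the hood's remote control each into the wooden tray whose recess is cut to its shape and size, sitting flat on the recess floor, mill and shaker upright. Set each one down rather than dropping it, do not knock the mill or the shaker over, and leave the tea tin and the kitchen timer where they are.

Things in the scene. Friction and masses are not known exactly. Their poses are not given: they have to be found in the camera images.
- pepper_mill: Turned brown wooden pepper mill, round, standing: 150 mm tall, 58 mm across at most. Its head (50 mm across, 109 to 139 mm up, with a 12 mm knob above it) is fixed and can be gripped. Origin: centre of its underside, z up.
- salt_shaker: Small round salt shaker, glass with a grey cap, standing: 90 mm tall, 44 mm across its widest, tapering to 34 mm across at the top 16 mm. Origin: centre of its underside, z up.
- matchbox: Red and dark closed matchbox lying flat: 37 mm along its x, 56 mm along its y, 17 mm high (it stays shut). Either way round will do. Origin: centre of its underside, z up.
- hood_remote: Pale slim remote control of the cooker hood lying flat, keys up: 118 mm along its x, 40 mm along its y, 17 mm high. Either way round will do. Origin: centre of its underside, z up.
- tray_mill: Large round light-wood tray, 92 mm across, with a round recess 74 mm across. The recess is lined with grey felt. Fixed, 10 mm high; recess floor 5 mm above the worktop, rim 5 mm above that floor. Origin: on the worktop, below the recess centre; z up.
- tray_salt: Small round light-wood tray, 76 mm across, with a round recess 58 mm across. The recess is lined with grey felt. Fixed, 10 mm high; recess floor 5 mm above the worktop, rim 5 mm above that floor. Origin: on the worktop, below the recess centre; z up.
- tray_match: Short rectangular light-wood tray, 71 mm (its x) by 90 mm (its y), recess 51 mm (x) by 70 mm (y); the rim has a 40 mm finger gap in the middle of each long (+x and -x) side. The recess is lined with grey felt. Fixed, 10 mm high; recess floor 5 mm above the worktop, rim 5 mm above that floor. Origin: on the worktop, below the recess centre; z up.
- tray_remote: Long rectangular light-wood tray, 152 mm (its x) by 74 mm (its y), recess 132 mm (x) by 54 mm (y); the rim has a 60 mm finger gap in the middle of each long (+y and -y) side. The recess is lined with grey felt. Fixed, 10 mm high; recess floor 5 mm above the worktop, rim 5 mm above that floor. Origin: on the worktop, below the recess centre; z up.
- tea_tin: Bystander: white square tea tin with a flat lid, 73 x 70 mm, 109 mm tall, loose, left of the work. Origin: centre of its underside, z up.
- kitchen_timer: Bystander: round kitchen timer, red below and white above, 63 mm across, 49 mm tall, loose, right of the work. Origin: centre of its underside, z up.

How it is judged:
By the outcome, as a careful person would: the job done as asked, in the order asked, and still so for the second after the job is handed in, with the robot touching nothing.
It also fails if it takes over 112 s, if anything falls off the work surface, if the arm or the gripper's body presses on something with over 40 N, if the wrist force passes 120 N, or if a joint passes its speed limit or range.

## Working session

There is one attempt and no reset: what is moved stays moved. The work goes in short steps, Python scripts to look and compute and a shell command to move; the robot and the scene stay as the last step left them, time stands still between calls to the robot, and variables do not carry over. Pictures are saved under pics/ and viewed, at most 14 in all, crops included, and the job is handed in when it is done.

```bash
ls; mkdir -p pics
python3 - <<'E'
from plant import arm
import cv2,json,numpy as np
print(arm.state(), arm.grip_depth)
for n in ["scene","top","wrist"]:
    i=arm.camera_info(n); print(n,np.round(i["intrinsics"],1).tolist(),i["distortion"],np.round(i["cam_to_world"],3).tolist())
    im=arm.get_image(n); np.save(f"pics/{n}0.npy",im); cv2.imwrite(f"pics/{n}0.png",im[:,:,::-1])
E
```

```text
drive.py
pics
plant.py
{'time': 0.0, 'qpos': array([ 1.26239650e+00,  1.24499843e-01,  1.65172373e+00, -2.25542381e-05,
        1.36747547e+00, -8.25891125e-02]), 'dq': array([-0.00107711,  0.00149376, -0.00106637,  0.00049537,  0.00055402,
        0.00034443]), 'effort': array([ 1.30220533e-04, -4.23622835e+01, -3.65448761e+01, -8.47513888e-06,
        6.97648808e-03, -1.22958104e-05]), 'tool_pos': array([0.14536929, 0.63289296, 0.23002702]), 'tool_rot': array([-3.13949163e+00, -1.51761811e-04,  2.91578636e+00]), 'ft_force': array([ 0.37756622, -0.28508689, -0.18655695]), 'torque': array([-0.04323757,  0.00400485, -0.02768572]), 'grip_force': 0.0, 'opening': 0.08512403476688694} 0.0187
scene [[347.0, 0.0, 255.5], [0.0, 347.0, 202.1], [0.0, 0.0, 1.0]] [-0.10592612  0.          0.          0.          0.        ] [[0.861, -0.188, 0.472, 0.011], [-0.508, -0.344, 0.79, -0.898], [0.014, -0.92, -0.392, 0.482], [0.0, 0.0, 0.0, 1.0]]
top [[436.3, 0.0, 254.4], [0.0, 436.3, 192.2], [0.0, 0.0, 1.0]] [-0.0126126  0.         0.         0.         0.       ] [[0.015, -0.994, 0.11, 0.385], [-1.0, -0.017, -0.017, 0.017], [0.018, -0.11, -0.994, 1.356], [0.0, 0.0, 0.0, 1.0]]
wrist [[266.2, 0.0, 256.9], [0.0, 266.2, 193.2], [0.0, 0.0, 1.0]] [-0.06164079  0.          0.          0.          0.        ] [[0.224, 0.929, 0.293, 0.071], [0.975, -0.213, -0.069, 0.651], [-0.002, 0.301, -0.954, 0.372], [0.0, 0.0, 0.0, 1.0]]
```

View pics/top0.png

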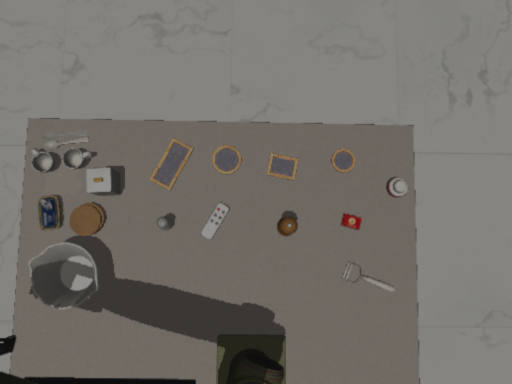

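View pics/scene0.png

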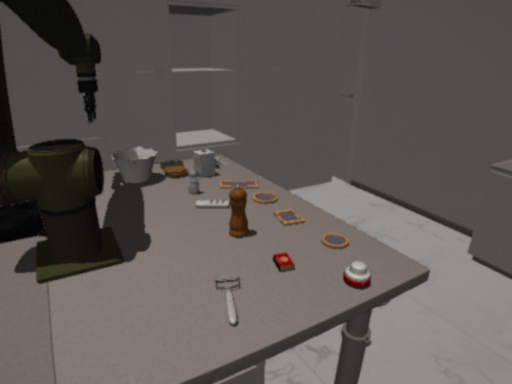

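```bash
cat > h.py <<'E'
import cv2,numpy as np
def rays(info,px):
    px=np.asarray(px,float).reshape(-1,1,2)
    n=cv2.undistortPoints(px,np.array(info["intrinsics"]),np.array(info["distortion"])).reshape(-1,2)
    T=np.array(info["cam_to_world"]); d=np.c_[n,np.ones(len(n))]@T[:3,:3].T
    return T[:3,3],d/np.linalg.norm(d,axis=1,keepdims=True)
def onplane(info,px,z):
    o,d=rays(info,px); return (o+d*((z-o[2])/d[:,2])[:,None])[:,:2]
def cross(i1,p1,i2,p2):
    (a,u),(b,v)=rays(i1,p1),rays(i2,p2); u,v=u[0],v[0]
    s=np.linalg.lstsq(np.c_[u,-v],b-a,rcond=None)[0]; p,q=a+s[0]*u,b+s[1]*v
    return (p+q)/2,np.linalg.norm(p-q)
def hsv(im): return cv2.cvtColor(im,cv2.COLOR_RGB2HSV)
def blobs(m,amin=40):
    c,_=cv2.findContours(m.astype(np.uint8),cv2.RETR_EXTERNAL,cv2.CHAIN_APPROX_NONE)
    return [x for x in c if cv2.contourArea(x)>=amin]
def rect(info,c,z):
    p=(onplane(info,c.reshape(-1,2),z)*1000).astype(np.float32)
    (x,y),(w,h),a=cv2.minAreaRect(p)
    if w<h: w,h,a=h,w,a+90
    return np.round([x,y,w,h,(a+90)%180-90],1)  # a: direction of long side, deg
E
python3 - <<'E'
from h import *; from plant import arm
for n in ["top","scene"]:
    im=np.load(f"pics/{n}0.npy"); H=hsv(im); i=arm.camera_info(n)
    for nm,m in [("orange",(H[...,0]>8)&(H[...,0]<25)&(H[...,1]>110)&(H[...,2]>60)),("red",((H[...,0]<6)|(H[...,0]>174))&(H[...,1]>150)&(H[...,2]>60)),("pale",(H[...,1]<50)&(H[...,2]>125))]:
        for c in blobs(m,25):
            x,y,w,h=cv2.boundingRect(c)
            if n=="top" and (y>250 or y<120): continue
            print(n,nm,(x,y,w,h),rect(i,c,.01 if nm=="orange" else .017))
    sc=3
    s=im[140:250,90:420] if n=="top" else im[130:300,150:400]
    if 1: cv2.imwrite(f"pics/{n}0c.png",cv2.resize(s,None,fx=2.4 if n=="top" else 3,fy=2.4 if n=="top" else 3,interpolation=cv2.INTER_CUBIC)[:,:,::-1])
E
```

```text
top orange (277, 218, 20, 17) [ 430.7 -109.8   60.    48.2  -48.2]
top orange (70, 204, 34, 32) [442.2 506.6 103.7  90.6 -61.9]
top orange (267, 154, 30, 25) [618.1 -91.   84.7  66.6  79.6]
top orange (332, 149, 23, 23) [ 639.5 -283.1   70.6   68.7  -44.3]
top orange (219, 146, 22, 26) [646.3  66.6  86.4  46.9  28.4]
top orange (151, 139, 40, 49) [620.1 255.1 147.1  71.3 -27.6]
top red (342, 214, 19, 15) [ 449.1 -305.5   53.8   35.1   75.6]
top pale (202, 204, 26, 35) [443.6 115.8 112.4  35.2 -29.7]
top pale (390, 178, 18, 18) [ 558.4 -453.9   52.3   52.1   44.7]
top pale (86, 168, 25, 25) [563.9 477.   73.9  72.8 -86. ]
top pale (42, 158, 10, 11) [614.1 639.1  33.1  25.8 -14.4]
top pale (72, 154, 10, 12) [626.2 546.8  34.7  27.8   3.4]
top pale (63, 138, 25, 6) [685.7 555.2  74.9  10.9 -82.5]
scene orange (322, 234, 26, 14) [ 635.8 -287.7   73.8   73.5   60.1]
scene orange (229, 228, 15, 9) [ 412.2 -110.5   52.4   34.3  -61.3]
scene orange (230, 212, 13, 17) [456.  -37.7 113.6  36.4  63.3]
scene orange (274, 209, 30, 16) [612.5 -97.4  98.9  72.3  79.9]
scene orange (253, 193, 24, 10
[... 221 characters left out ...]
-51. ]
scene red (274, 253, 20, 14) [ 447.3 -305.1   54.6   37.    74.7]
scene pale (265, 325, 78, 59) [ 3.162e+02 -5.965e+02  1.947e+02  9.380e+01  4.000e-01]
scene pale (345, 259, 25, 22) [ 578.5 -433.    84.8   59.    17.6]
scene pale (190, 198, 39, 9) [434.  115.2 127.5  69.6 -28.6]
scene pale (49, 195, 302, 189) [ 223.6 -121.4  800.7  593.7  -89.9]
scene pale (97, 193, 12, 31) [ 94.3 251.2 255.   36.9  75.9]
scene pale (290, 177, 222, 207) [ 783.7 -355.  1022.8  481.9   61.8]
scene pale (194, 149, 19, 6) [672.2 746.3  81.3  79.8 -87.7]
scene pale (135, 146, 22, 13) [412.4 895.8 263.5  99.9  84.1]
scene pale (176, 130, 58, 16) [ 7.7870e+02  1.0989e+03  3.5460e+02  3.4280e+02 -9.0000e-01]
```

The manual's scale: shifts go in units of 100 mm. Converting my numbers, -0.409 m is -4.09, -0.376 m is -3.76.

```bash
R="0"; python3 drive.py '[[0,0,0,0,0,-0.7,0.085],[0,0,0,0,0,-0.7,0.085],[0,0,0,-3.76,-4.09,-0.7,0.085],[0,0,0,-3.76,-4.09,-0.7,0.085],[0,0,0,-3.76,-4.09,-0.7,0.085],[0,0,0,-3.76,-4.09,-0.7,0.085],[0,0,0,-3.76,-4.09,-0.7,0.085],[0,0,0,-3.76,-4.09,-0.7,0.085],[0,0,0,-3.76,-4.09,-0.7,0.085],[0,0,0,-3.76,-4.09,-0.7,0.085],[0,0,0,-3.76,-4.09,-0.7,0.085],[0,0,0,-3.76,-4.09,-0.7,0.085],[0,0,0,-3.76,-4.09,-0.7,0.085],[0,0,0,-3.76,-4.09,-0.7,0.085],[0,0,0,-3.76,-4.09,-0.7,0.085],[0,0,0,-3.76,-4.09,-0.7,0.085]]'
cat >> h.py <<'E'
def snap(k):
    import pickle; from plant import arm
    i=arm.camera_info("wrist"); im=arm.get_image("wrist")
    pickle.dump((i,im),open(f"pics/{k}.pkl","wb")); cv2.imwrite(f"pics/{k}.png",im[:,:,::-1]); return i,im
def load(k):
    import pickle; return pickle.load(open(f"pics/{k}.pkl","rb"))
def go(x,y,z,yaw):
    """shift and turn in tool axes from here to a tool-down pose"""
    from plant import arm; from scipy.spatial.transform import Rotation as Ro
    s=arm.state(); R0=Ro.from_euler("xyz",s["tool_rot"]); R1=Ro.from_euler("xyz",[np.pi,0,yaw])
    d=R0.inv().apply(np.array([x,y,z])-s["tool_pos"]); r=(R0.inv()*R1).as_rotvec()
    print("from",np.round(s["tool_pos"],4),np.round(s["tool_rot"],3),"| rot",np.round(r,3),"| d",np.round(d,4),"dist",round(np.linalg.norm(d),3),"t",round(s["time"],2))
E
python3 - <<'E'
from h import *
snap("w1"); go(.42,-.12,.3,2.916)
E
```

```text
time: 1.75
tool_pos: [0.42, 0.1514, 0.3011]
tool_rot: [3.141, -0.001, 2.916]
ft_force: [0.4, 0.4, 0.6]
opening: 0.085
grip_force: 0.0
from [0.4199 0.1518 0.3012] [ 3.141e+00 -1.000e-03  2.918e+00] | rot [ 0.    -0.001  0.002] | d [-0.0605 -0.265   0.0011] dist 0.272 t 1.8
```

View pics/w1.png

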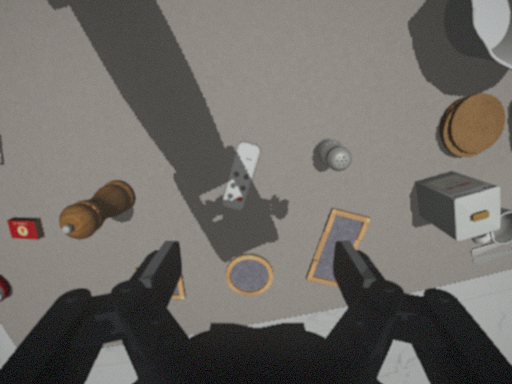

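Scaled: -0.265 m is -2.65, -0.06 m is -0.6.

```bash
python3 drive.py '[[0,0,0,-0.6,-2.65,0,0.085],[0,0,0,-0.6,-2.65,0,0.085],[0,0,0,-0.6,-2.65,0,0.085],[0,0,0,-0.6,-2.65,0,0.085],[0,0,0,-0.6,-2.65,0,0.085],[0,0,0,-0.6,-2.65,0,0.085],[0,0,0,-0.6,-2.65,0,0.085],[0,0,0,-0.6,-2.65,0,0.085]]'
python3 - <<'E'
from h import *
snap("w2")
for k in ["w1","w2"]:
    i,im=load(k);H=hsv(im)
    for nm,m in [("orange",(H[...,0]>8)&(H[...,0]<25)&(H[...,1]>90)&(H[...,2]>60)),("red",((H[...,0]<6)|(H[...,0]>174))&(H[...,1]>150)&(H[...,2]>60)),("pale",(H[...,1]<50)&(H[...,2]>110))]:
        for c in blobs(m,150):
            if cv2.contourArea(c)<6000: print(k,nm,cv2.boundingRect(c),rect(i,c,.01 if nm=="orange" else .017))
E
```

```text
time: 2.6
tool_pos: [0.4198, -0.1197, 0.3013]
tool_rot: [3.141, -0.0, 2.917]
ft_force: [-0.5, -0.4, 0.4]
opening: 0.085
grip_force: 0.0
w1 orange (226, 255, 47, 40) [634.3  87.3  87.8  87.2  77.2]
w1 orange (307, 210, 62, 76) [617.9 257.7 150.1  73.7 -27.7]
w1 orange (60, 199, 42, 39) [ 456.5 -183.8   88.4   62.7  -80.8]
w1 orange (94, 181, 40, 29) [ 424.2 -101.5   65.1   51.4   48.1]
w1 orange (442, 94, 63, 63) [443.3 514.4 110.7  97.8 -78.7]
w1 red (8, 220, 30, 19) [ 446.2 -301.1   54.3   36.5   75.7]
w1 pale (85, 341, 53, 43) [ 789.2 -286.3  135.2  129.8   82. ]
w1 pale (377, 340, 53, 44) [942.5 386.4 136.  132.8  72.1]
w1 pale (230, 260, 38, 31) [630.   87.7  69.4  66.1  77.2]
w1 pale (314, 216, 48, 65) [613.2 256.2 127.1  51.  -28.2]
w1 pale (199, 178, 44, 26) [466.1  78.5  68.8  35.9 -75.4]
w2 orange (183, 269, 38, 33) [ 637.7 -279.    74.7   72.1  -18.3]
w2 orange (273, 239, 48, 35) [614.5 -88.4  87.3  71.   78.8]
w2 orange (366, 224, 48, 44) [634.5  84.4  90.   89.6  40.7]
w2 orange (444, 177, 68, 80) [617.7 254.9 150.1  78.2 -27.5]
w2 orange (256, 154, 37, 43) [456.3 -98.4  68.   60.9  15. ]
w2 orange (254, 145, 29, 13) [410.9 -99.1  45.6  18.3  83.9]
w2 red (140, 189, 33, 20) [ 447.3 -302.1   54.8   34.2   77.1]
w2 pale (377, 340, 53, 44) [942.9 115.9 136.7 132.9  72.1]
w2 pale (85, 340, 53, 44) [ 788.2 -556.9  135.2  132.8   82. ]
w2 pale (278, 245, 37, 24) [610.2 -89.2  66.5  47.6  79.3]
w2 pale (371, 230, 38, 33) [629.7  82.3  69.2  65.7 -51.1]
w2 pale (453, 184, 51, 68) [613.  248.8 127.3  51.  -26.8]
w2 pale (224, 180, 46, 20) [ 466.5 -147.2   76.1   31.7   75.2]
```

View pics/w2.png

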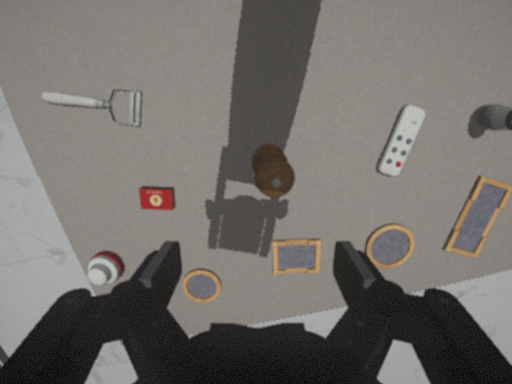

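Run:
```python
from h import *
a,A=load("w1");b,B=load("w2")
def cen(im,box,m):
    x,y,w,h=box;H=hsv(im);mm=np.zeros(im.shape[:2],np.uint8);mm[y:y+h,x:x+w]=m(H)[y:y+h,x:x+w]
    c=max(blobs(mm,5),key=cv2.contourArea); return cv2.minEnclosingCircle(c)[0], cv2.minAreaRect(c)[0]
org=lambda H:(H[...,0]>8)&(H[...,0]<25)&(H[...,1]>90)&(H[...,2]>60)
red=lambda H:((H[...,0]<6)|(H[...,0]>174))&(H[...,1]>150)&(H[...,2]>60)
knob=lambda H:(H[...,1]<100)&(H[...,2]>0)
for nm,m,b1,b2 in [("tray_mill",org,(224,253,50,45),(364,222,52,48)),("tray_remote",org,(305,208,68,80),(442,175,70,84)),("match",red,(6,218,34,24),(138,186,38,26)),("knob",knob,(60,222,17,14),(269,176,16,14))]:
    p,q=cen(A,b1,m),cen(B,b2,m)
    for k in (0,1): print(nm,np.round(p[k],1),np.round(q[k],1),[np.round(v,4) for v in cross(a,p[k],b,q[k])])
print("knob hand",cross(a,(68,229),b,(277,183)))
print("shaker px",cross(a,(341,158),b,(511,118)))
go(.432,-.11,.25,2.916)
```

```text
tray_mill [249. 274.] [389.  245.5] [array([0.6364, 0.0867, 0.0036]), np.float64(0.0005)]
tray_mill [249.  274.5] [389.3 245.8] [array([0.6365, 0.0867, 0.0048]), np.float64(0.0001)]
tray_remote [337.5 248. ] [477.5 217. ] [array([0.6194, 0.2611, 0.0023]), np.float64(0.0004)]
tray_remote [337.7 248.2] [478.  217.5] [array([0.6197, 0.2612, 0.0033]), np.float64(0.0003)]
match [ 22.5 229. ] [156. 198.] [array([ 0.4467, -0.3018,  0.0164]), np.float64(0.0005)]
match [ 22.5 229. ] [156.  198.5] [array([ 0.4472, -0.3021,  0.0162]), np.float64(0.0003)]
knob [ 66. 230.] [276.  182.8] [array([ 0.4294, -0.0986,  0.1466]), np.float64(0.001)]
knob [ 66.5 229.5] [276.  182.5] [array([ 0.4293, -0.0986,  0.1456]), np.float64(0.0008)]
knob hand (array([ 0.43000636, -0.097531  ,  0.14432121]), np.float64(0.00020917599370524879))
shaker px (array([0.43834566, 0.27675307, 0.04807595]), np.float64(0.004966979052686593))
from [ 0.4198 -0.1194  0.3013] [ 3.141 -0.     2.918] | rot [ 0.001 -0.     0.002] | d [-0.0098  0.0118  0.0513] dist 0.054 t 2.65
```

Run:
```python
from h import *
go(.4295,-.0985,.1,2.916)
```

```text
from [ 0.4198 -0.1194  0.3013] [ 3.141 -0.     2.918] | rot [ 0.001 -0.     0.002] | d [-0.0048  0.0224  0.2013] dist 0.203 t 2.65
```

Scaled: 0.201 m is 2.01, 0.2 m is 2.

```bash
python3 drive.py '[[0,0,0,-0.05,0.22,0.3,0.085],[0,0,0,-0.05,0.22,0.7,0.085],[0,0,0,-0.05,0.22,1.1,0.085],[0,0,0,-0.05,0.22,1.5,0.085],[0,0,0,-0.05,0.22,1.8,0.085],[0,0,0,-0.05,0.22,2,0.085],[0,0,0,-0.05,0.22,2.01,0.085],[0,0,0,-0.05,0.22,2.01,0.04],[0,0,0,-0.05,0.22,2.01,0.04],[0,0,0,-0.05,0.22,2.01,0.04],[0,0,0,-0.05,0.22,2.01,0.04],[0,0,0,-0.05,0.22,2.01,0.04],[0,0,0,-0.05,0.22,2.01,0.04]]' 50
python3 - <<'E'
from h import *
snap("w3")
E
```

```text
time: 3.95
tool_pos: [0.4311, -0.101, 0.1028]
tool_rot: [3.141, 0.004, 2.915]
ft_force: [0.2, 1.5, 6.3]
opening: 0.0459
grip_force: 51.2
```

View pics/w3.png

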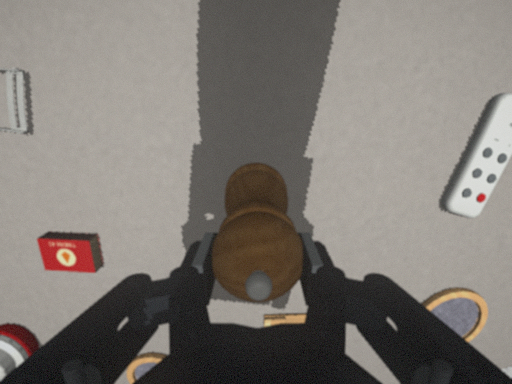

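Run:
```python
from h import *; from plant import arm
i,im=load("w3")
print("knob",onplane(i,[(258,285)],.148), "head widest",onplane(i,[(257,253)],.124)); s=arm.state(); print(s["tool_pos"],s["ft_force"],s["opening"],s["time"])
go(.4311,-.101,.18,2.916)
```

```text
knob [[ 0.42648003 -0.09911624]] head widest [[ 0.42479362 -0.0991475 ]]
[ 0.43111192 -0.10102051  0.10281235] [0.32596731 1.96654294 5.72445541] 0.045597018941739856 4.0
from [ 0.4311 -0.101   0.1028] [3.141 0.004 2.915] | rot [ 0.     0.004 -0.001] | d [-0.0003  0.     -0.0772] dist 0.077 t 4.0
```

```bash
python3 drive.py '[[0,0,0,0,0,-0.05,0.04],[0,0,0,0,0,-0.12,0.04],[0,0,0,0,0,-0.2,0.04],[0,0,0,0,0,-0.2,0.04],[0,0,0,0,0,-0.2,0.04]]' 60
python3 - <<'E'
from h import *
i,im=snap("w4")
go(.6365,.0867,.16,2.916)
c=cv2.resize(im[130:340,150:380],None,fx=2.6,fy=2.6); cv2.imwrite("pics/w4c.png",c[:,:,::-1])
E
```

```text
time: 4.5
tool_pos: [0.4295, -0.1008, 0.1206]
tool_rot: [-3.141, 0.001, 2.916]
ft_force: [0.7, 0.9, -1.2]
opening: 0.0459
grip_force: 61.3
from [ 0.4292 -0.1007  0.1202] [-3.142 -0.     2.916] | rot [-0. -0. -0.] | d [-0.16    0.229  -0.0398] dist 0.282 t 4.55
```

View pics/w4c.png

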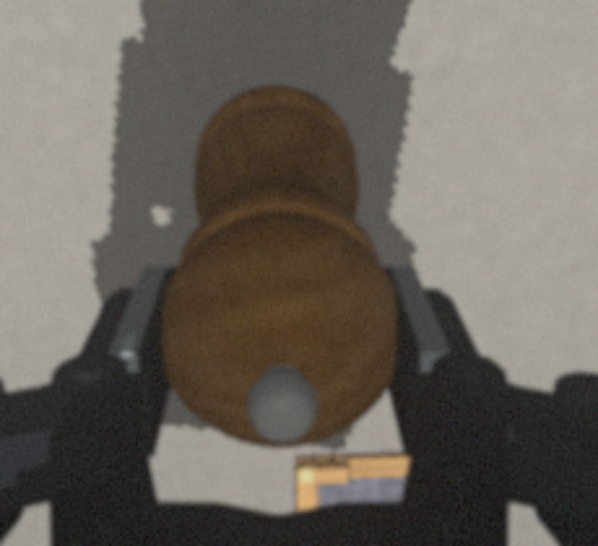

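```bash
python3 drive.py '[[0,0,0,0,0,-0.3,0.04],[0,0,0,-0.2,0.3,-0.4,0.04],[0,0,0,-0.5,0.7,-0.4,0.04],[0,0,0,-0.8,1.1,-0.4,0.04],[0,0,0,-1.1,1.5,-0.4,0.04],[0,0,0,-1.3,1.9,-0.4,0.04],[0,0,0,-1.5,2.2,-0.4,0.04],[0,0,0,-1.6,2.27,-0.4,0.04],[0,0,0,-1.62,2.27,-0.4,0.04],[0,0,0,-1.62,2.27,-0.4,0.04],[0,0,0,-1.62,2.27,-0.4,0.04]]'
python3 - <<'E'
from h import *
i,im=snap("w5"); go(.639,.0858,.11,2.916)
E
```

```text
time: 5.65
tool_pos: [0.6371, 0.0831, 0.16]
tool_rot: [-3.141, -0.001, 2.914]
ft_force: [0.2, -0.1, -2.0]
opening: 0.0458
grip_force: 62.1
from [0.6372 0.0831 0.1602] [-3.141e+00 -1.000e-03  2.914e+00] | rot [-0.    -0.001 -0.002] | d [-0.0012  0.003   0.0502] dist 0.05 t 5.7
```

View pics/w5.png

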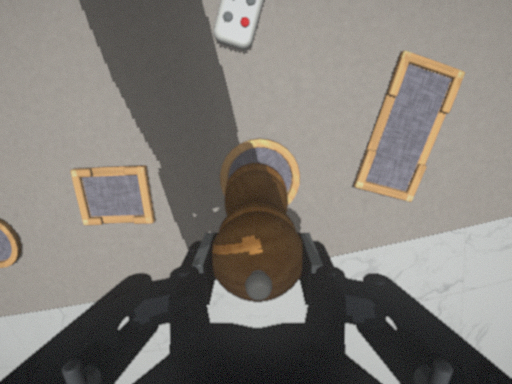

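Run:
```python
from h import *
i,im=load("w5"); H=hsv(im)
P=onplane(i,[(221,175),(300,175),(260,139.5)],.01); print(P)
# outer rim: first orange pixel from the top per column, columns 224..297
m=(H[...,0]>8)&(H[...,0]<25)&(H[...,1]>90)&(H[...,2]>80)
px=[(c,np.argmax(m[130:200,c])+130-.5) for c in range(226,296)]
p=onplane(i,px,.01); A=np.c_[2*p,np.ones(len(p))]; s=np.linalg.lstsq(A,(p**2).sum(1),rcond=None)[0]; print(s[:2],np.sqrt(s[2]+s[:2]@s[:2]))
print("knob",onplane(i,[(258,286)],.148+.16-.1028))
```

```text
[[0.62201543 0.04535446]
 [0.64209099 0.13218627]
 [0.59338368 0.09699157]]
[0.63679012 0.08661148] 0.0448529172210719
knob [[0.63327129 0.08486506]]
```

Scaled: 0.051 m is 0.51, 0.0025 m is 0.025.

```bash
python3 drive.py '[[0,0,0,-0.02,0.025,0.2,0.04],[0,0,0,-0.02,0.025,0.35,0.04],[0,0,0,-0.02,0.025,0.43,0.04],[0,0,0,-0.02,0.025,0.48,0.04],[0,0,0,-0.02,0.025,0.5,0.04],[0,0,0,-0.02,0.025,0.51,0.04],[0,0,0,-0.02,0.025,0.51,0.04]]'
```

```text
time: 6.4
tool_pos: [0.641, 0.0863, 0.1099]
tool_rot: [3.141, 0.001, 2.916]
ft_force: [0.4, 0.2, -1.7]
opening: 0.0458
grip_force: 62.1
```

```bash
python3 drive.py '[[0,0,0,0,0,0.01,0.04],[0,0,0,0,0,0.02,0.04],[0,0,0,0,0,0.02,0.04],[0,0,0,0,0,0.03,0.04],[0,0,0,0,0,0.03,0.04]]'
```

```text
time: 6.9
tool_pos: [0.6414, 0.0863, 0.108]
tool_rot: [3.141, 0.002, 2.916]
ft_force: [-1.6, -0.3, 3.9]
opening: 0.0457
grip_force: 62.7
```

Scaled: -0.17 m is -1.7, -0.15 m is -1.5.

```bash
python3 drive.py '[[0,0,0,0,0,0,0.055],[0,0,0,0,0,0,0.07],[0,0,0,0,0,0,0.085],[0,0,0,0,0,0,0.085],[0,0,0,0,0,0,0.085],[0,0,0,0,0,-0.2,0.085],[0,0,0,0,0,-0.6,0.085],[0,0,0,0,0,-1.1,0.085],[0,0,0,0,0,-1.5,0.085],[0,0,0,0,0,-1.7,0.085],[0,0,0,0,0,-1.7,0.085]]'
python3 - <<'E'
from h import *
i,im=snap("w6"); go(.40,.27,.28,2.916)
E
```

```text
time: 8.0
tool_pos: [0.6425, 0.0864, 0.2816]
tool_rot: [3.139, 0.008, 2.916]
ft_force: [-0.1, -0.7, 0.5]
opening: 0.0852
grip_force: 0.0
from [0.6413 0.0863 0.2782] [3.141 0.004 2.916] | rot [ 0.001  0.004 -0.   ] | d [ 0.2763  0.125  -0.0027] dist 0.303 t 8.05
```

View pics/w6.png

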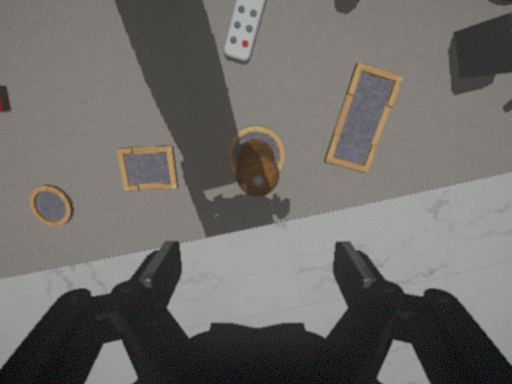

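Scaled: 0.276 m is 2.76, 0.125 m is 1.25.

```bash
python3 drive.py '[[0,0,0,2.76,1.25,0,0.085],[0,0,0,2.76,1.25,0,0.085],[0,0,0,2.76,1.25,0,0.085],[0,0,0,2.76,1.25,0,0.085],[0,0,0,2.76,1.25,0,0.085],[0,0,0,2.76,1.25,0,0.085],[0,0,0,2.76,1.25,0,0.085],[0,0,0,2.76,1.25,0,0.085],[0,0,0,2.76,1.25,0,0.085]]'
python3 - <<'E'
from h import *
i,im=snap("w7"); a,A=load("w1")
c1=cv2.resize(A[120:200,290:390],None,fx=4,fy=4); c2=cv2.resize(im[100:300,150:350],None,fx=2,fy=2); 
cv2.imwrite("pics/w7c.png",np.vstack([np.hstack([c1,c1*0])[:,:400],c2])[:,:,::-1]); 
import shutil
E
```

```text
time: 8.95
tool_pos: [0.3997, 0.2692, 0.2747]
tool_rot: [-3.14, -0.002, 2.915]
ft_force: [0.8, -0.1, -0.4]
opening: 0.0848
grip_force: 0.0
```

View pics/w7.png

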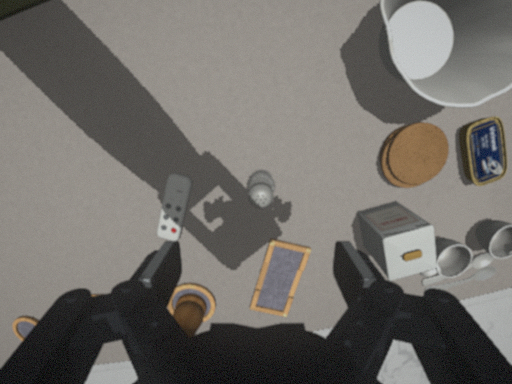

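Run:
```python
from h import *
a,A=load("w1");b,B=load("w7")
for p,q in [((341,158),(262,194)),((340.5,158),(261.5,195))]: print(cross(a,p,b,q))
print(onplane(a,[(341,158)],.09),onplane(b,[(262,194)],.09))
go(.4186,.2626,.06,2.916)
```

```text
(array([0.43308606, 0.26899976, 0.07612579]), np.float64(0.002020714208594613))
(array([0.43314073, 0.26801787, 0.07782377]), np.float64(0.00078925240778532))
[[0.43073916 0.26548964]] [[0.42769276 0.26955075]]
from [0.4001 0.269  0.275 ] [-3.140e+00 -1.000e-03  2.914e+00] | rot [-0.002 -0.001 -0.002] | d [-0.0198 -0.0018  0.215 ] dist 0.216 t 9.0
```

View pics/w7c.png

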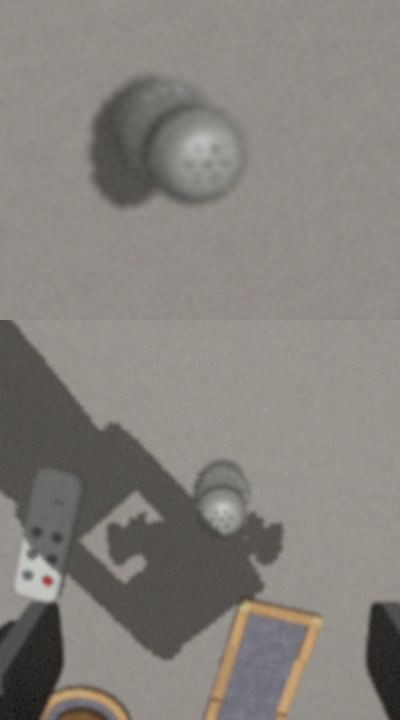

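Run:
```python
from h import *
a,A=load("w1");b,B=load("w7")
p=cross(a,(339.3,158),b,(261,195)); print(p)
print(onplane(a,[(339.3,158)],.089),onplane(b,[(261,195)],.089))
go(*p[0][:2],.058,2.916)
```

```text
(array([0.43364536, 0.26716413, 0.07507709]), np.float64(0.00036667152351006863))
[[0.43047439 0.26349809]] [[0.42904157 0.26793883]]
from [0.4001 0.269  0.275 ] [-3.140e+00 -1.000e-03  2.914e+00] | rot [-0.002 -0.001 -0.002] | d [-0.0334  0.0061  0.217 ] dist 0.22 t 9.0
```

```bash
python3 drive.py '[[0,0,0,-0.15,0.05,0.3,0.085],[0,0,0,-0.3,0.05,0.7,0.085],[0,0,0,-0.3,0.05,1,0.085],[0,0,0,-0.3,0.05,1.2,0.085],[0,0,0,-0.3,0.05,1.25,0.085],[0,0,0,-0.3,0.05,1.25,0.085]]'
python3 - <<'E'
from h import *
i,im=snap("w8"); go(.4305,.267,.058,2.916)
c=cv2.resize(im[130:340,150:380],None,fx=2.6,fy=2.6); cv2.imwrite("pics/w8c.png",c[:,:,::-1])
E
```

```text
time: 9.6
tool_pos: [0.4302, 0.267, 0.1503]
tool_rot: [-3.14, -0.002, 2.914]
ft_force: [-0.2, 0.1, -0.0]
opening: 0.085
grip_force: 0.0
from [0.4308 0.2676 0.1517] [3.142 0.    2.914] | rot [ 0.     0.    -0.002] | d [ 0.0002 -0.0007  0.0937] dist 0.094 t 9.65
```

View pics/w8c.png

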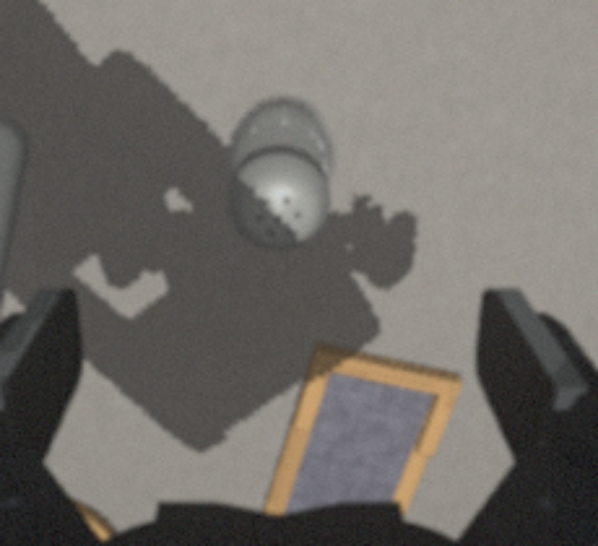

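Run:
```python
from h import *
b,B=load("w7");i,im=load("w8")
print(onplane(i,[(257.7,206.2)],.086),cross(b,(261,195),i,(257.7,206.2)),cross(load("w1")[0],(339.3,158),i,(257.7,206.2)))
```

```text
[[0.42992305 0.26805763]] (array([0.43141565, 0.26760981, 0.08169374]), np.float64(0.00022337503404750006)) (array([0.43379547, 0.26717852, 0.07523017]), np.float64(6.760445830043474e-06))
```

Scaled: 0.093 m is 0.93, 0.09 m is 0.9.

```bash
python3 drive.py '[[0,0,0,0,0,0.3,0.085],[0,0,0,0,0,0.6,0.085],[0,0,0,0,0,0.8,0.085],[0,0,0,0,0,0.9,0.085],[0,0,0,0,0,0.93,0.085],[0,0,0,0,0,0.93,0.028],[0,0,0,0,0,0.93,0.028],[0,0,0,0,0,0.93,0.028],[0,0,0,0,0,0.93,0.028],[0,0,0,0,0,0.93,0.028],[0,0,0,0,0,0.93,0.028],[0,0,0,0,0,0.93,0.028],[0,0,0,0,0,0.93,0.028]]' 35
python3 - <<'E'
from h import *
snap("w9")
E
```

```text
time: 10.95
tool_pos: [0.4308, 0.2684, 0.0596]
tool_rot: [3.14, 0.002, 2.916]
ft_force: [-0.8, 0.4, 6.0]
opening: 0.032
grip_force: 34.8
```

```bash
python3 drive.py '[[0,0,0,0,0,-0.05,0.028],[0,0,0,0,0,-0.15,0.028],[0,0,0,0,0,-0.4,0.028],[0,0,0,0,0,-0.8,0.028],[0,0,0,0,0,-1.2,0.028],[0,0,0,0,0,-1.4,0.028],[0,0,0,0,0,-1.4,0.028]]' 40
python3 - <<'E'
from h import *
i,im=snap("w10"); go(.638,-.280,.2,2.916)
c=np.hstack([load("w9")[1][150:330,160:350],im[150:330,160:350]]);c=cv2.resize(c,None,fx=2,fy=2);cv2.imwrite("pics/w10c.png",c[:,:,::-1])
E
```

```text
time: 11.7
tool_pos: [0.4319, 0.2691, 0.203]
tool_rot: [3.136, 0.006, 2.916]
ft_force: [0.1, 0.6, -0.6]
opening: 0.0318
grip_force: 39.7
from [0.4307 0.2684 0.2001] [3.139e+00 3.000e-03 2.916e+00] | rot [ 0.002  0.003 -0.   ] | d [-3.248e-01 -4.881e-01 -1.000e-04] dist 0.586 t 11.75
```

View pics/w10c.png

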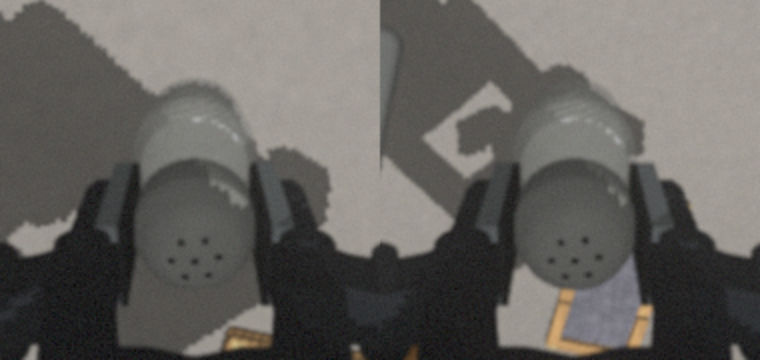

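```bash
python3 drive.py '[[0,0,0,-3.25,-4.88,0,0.028],[0,0,0,-3.25,-4.88,0,0.028],[0,0,0,-3.25,-4.88,0,0.028],[0,0,0,-3.25,-4.88,0,0.028],[0,0,0,-3.25,-4.88,0,0.028],[0,0,0,-3.25,-4.88,0,0.028],[0,0,0,-3.25,-4.88,0,0.028],[0,0,0,-3.25,-4.88,0,0.028],[0,0,0,-3.25,-4.88,0,0.028],[0,0,0,-3.25,-4.88,0,0.028],[0,0,0,-3.25,-4.88,0,0.028],[0,0,0,-3.25,-4.88,0,0.028],[0,0,0,-3.25,-4.88,0,0.028],[0,0,0,-3.25,-4.88,0,0.028],[0,0,0,-3.25,-4.88,0,0.028]]'
python3 - <<'E'
from h import *
a,A=load("w9"); print("cap at grasp",onplane(a,[(257,261)],.086))
i,im=snap("w11"); go(.638,-.280,.0646,2.916); H=hsv(im)
m=(H[...,0]>8)&(H[...,0]<25)&(H[...,1]>90)&(H[...,2]>60)
for c in blobs(m,100): print(cv2.boundingRect(c),rect(i,c,.01))
b=[c for c in blobs(m,100) if abs(cv2.boundingRect(c)[0]+cv2.boundingRect(c)[2]/2-258)<60]
top={}
for x,y in np.vstack(b).reshape(-1,2):
    top[x]=min(y,top.get(x,999))
px=[(x,y-.5) for x,y in top.items()]; p=onplane(i,px,.01)
A=np.c_[2*p,np.ones(len(p))]; s=np.linalg.lstsq(A,(p**2).sum(1),rcond=None)[0]; print(s[:2],np.sqrt(s[2]+s[:2]@s[:2]))
E
```

```text
time: 13.25
tool_pos: [0.6365, -0.279, 0.1963]
tool_rot: [3.14, -0.003, 2.916]
ft_force: [-0.2, 0.3, -0.9]
opening: 0.0321
grip_force: 39.9
cap at grasp [[0.4260464  0.26987874]]
from [ 0.6367 -0.2788  0.197 ] [ 3.141e+00 -2.000e-03  2.917e+00] | rot [ 0.001 -0.002  0.001] | d [-0.0018 -0.001   0.1324] dist 0.132 t 13.3
(227, 147, 58, 49) [ 634.1 -279.6   72.5   61.9   77.1]
(365, 96, 76, 59) [617.6 -90.8  90.5  69.2  79. ]
(500, 89, 12, 56) [636.   45.7  69.7  16.    1.4]
[ 0.63922881 -0.28043626] 0.03597534635399122
```

View pics/w11.png

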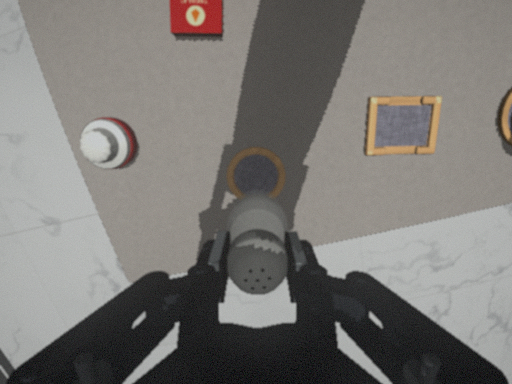

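Scaled: 0.128 m is 1.28, -0.0014 m is -0.014.

```bash
python3 drive.py '[[0,0,0,-0.04,-0.014,0.4,0.028],[0,0,0,-0.04,-0.014,0.75,0.028],[0,0,0,-0.04,-0.014,1,0.028],[0,0,0,-0.04,-0.014,1.15,0.028],[0,0,0,-0.04,-0.014,1.24,0.028],[0,0,0,-0.04,-0.014,1.28,0.028],[0,0,0,-0.04,-0.014,1.3,0.028],[0,0,0,-0.04,-0.014,1.3,0.028]]'
```

```text
time: 14.1
tool_pos: [0.6418, -0.2829, 0.0697]
tool_rot: [-3.141, 0.002, 2.916]
ft_force: [0.3, -0.3, -0.6]
opening: 0.0323
grip_force: 39.9
```

Scaled: 0.006 m is 0.06, 0.005 m is 0.05.

```bash
python3 drive.py '[[0,0,0,0,0,0.01,0.028],[0,0,0,0,0,0.03,0.028],[0,0,0,0,0,0.04,0.028],[0,0,0,0,0,0.05,0.028],[0,0,0,0,0,0.05,0.028],[0,0,0,0,0,0.06,0.028]]'
```

```text
time: 14.7
tool_pos: [0.642, -0.2831, 0.0647]
tool_rot: [-3.141, 0.002, 2.916]
ft_force: [-3.1, 1.7, 10.3]
opening: 0.0322
grip_force: 41.2
```

Scaled: -0.17 m is -1.7, -0.15 m is -1.5.

```bash
python3 drive.py '[[0,0,0,0,0,0.03,0.045],[0,0,0,0,0,0.03,0.06],[0,0,0,0,0,0.03,0.085],[0,0,0,0,0,0.03,0.085],[0,0,0,0,0,0.03,0.085],[0,0,0,0,0,0.03,0.085],[0,0,0,0,0,-0.2,0.085],[0,0,0,0,0,-0.6,0.085],[0,0,0,0,0,-1.1,0.085],[0,0,0,0,0,-1.5,0.085],[0,0,0,0,0,-1.7,0.085],[0,0,0,0,0,-1.7,0.085]]'
python3 - <<'E'
from h import *
i,im=snap("w12"); go(.447,-.302,.2,1.323)
E
```

```text
time: 15.9
tool_pos: [0.643, -0.2837, 0.2381]
tool_rot: [-3.139, 0.009, 2.916]
ft_force: [0.4, -0.4, -0.2]
opening: 0.085
grip_force: 0.0
from [ 0.6418 -0.283   0.2345] [-3.141  0.004  2.916] | rot [0.002 0.004 1.593] | d [ 0.1858 -0.0621  0.0338] dist 0.199 t 15.95
```

View pics/w12.png

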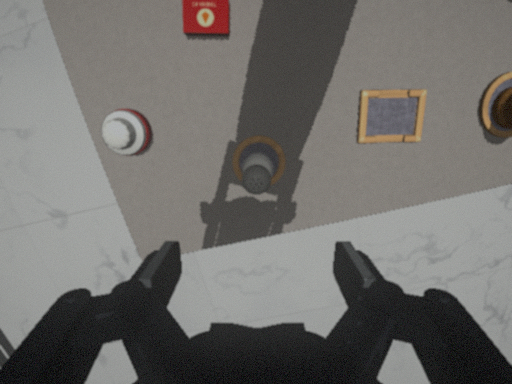

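Scaled: 0.186 m is 1.86, 0.16 m is 1.6.

```bash
python3 drive.py '[[0,0,0.15,0.4,-0.13,0,0.085],[0,0,0.3,0.8,-0.25,0,0.085],[0,0,0.45,1.2,-0.4,0,0.085],[0,0,0.6,1.6,-0.5,0,0.085],[0,0,0.75,1.86,-0.62,0.34,0.085],[0,0,0.9,1.86,-0.62,0.34,0.085],[0,0,1.05,1.86,-0.62,0.34,0.085],[0,0,1.2,1.86,-0.62,0.34,0.085],[0,0,1.35,1.86,-0.62,0.34,0.085],[0,0,1.5,1.86,-0.62,0.34,0.085],[0,0,1.593,1.86,-0.62,0.34,0.085],[0,0,1.593,1.86,-0.62,0.34,0.085]]'
cat >> h.py <<'E'
RED=lambda H:((H[...,0]<6)|(H[...,0]>174))&(H[...,1]>140)&(H[...,2]>50)
ORG=lambda H:(H[...,0]>8)&(H[...,0]<25)&(H[...,1]>90)&(H[...,2]>60)
PALE=lambda H:(H[...,1]<40)&(H[...,2]>150)
def report(k,mask,z,amin=150):
    i,im=load(k)
    for c in blobs(mask(hsv(im)),amin):
        print(k,cv2.boundingRect(c),np.round(cv2.minAreaRect(c)[0],1),rect(i,c,z))
E
python3 - <<'E'
from h import *
snap("w13"); report("w13",RED,.017); report("w13",ORG,.01); go(.447,-.302,.1,1.323)
E
```

```text
time: 17.15
tool_pos: [0.4447, -0.3004, 0.1952]
tool_rot: [-3.137, -0.002, 1.323]
ft_force: [-0.1, 0.1, -0.9]
opening: 0.085
grip_force: 0.0
w13 (247, 155, 29, 43) [261. 176.] [ 448.3 -303.1   53.8   34.2   75.2]
w13 (379, 89, 57, 62) [404.8 118.6] [ 634.4 -278.4   73.4   65.2   68. ]
from [ 0.4449 -0.3005  0.1957] [-3.138e+00 -2.000e-03  1.325e+00] | rot [-0.004 -0.002  0.002] | d [-0.0011  0.0028  0.0957] dist 0.096 t 17.2
```

Run:
```python
from h import *
go(.448,-.3025,.003,1.317)
```

```text
from [ 0.4449 -0.3005  0.1957] [-3.138e+00 -2.000e-03  1.325e+00] | rot [-0.004 -0.002  0.008] | d [-0.0015  0.0043  0.1927] dist 0.193 t 17.2
```

```bash
python3 drive.py '[[0,0,0.008,-0.01,0.035,0.4,0.085],[0,0,0.008,-0.01,0.035,0.85,0.085],[0,0,0.008,-0.01,0.035,1.25,0.085],[0,0,0.008,-0.01,0.035,1.55,0.085],[0,0,0.008,-0.01,0.035,1.75,0.085],[0,0,0.008,-0.01,0.035,1.85,0.085],[0,0,0.008,-0.01,0.035,1.9,0.085],[0,0,0.008,-0.01,0.035,1.9,0.085]]' 30
python3 - <<'E'
from h import *
snap("w14"); report("w14",RED,.017); go(.448,-.3025,.003,1.317)
E
```

```text
time: 18.0
tool_pos: [0.4489, -0.3031, 0.0081]
tool_rot: [-3.141, -0.0, 1.315]
ft_force: [-0.2, 0.5, 0.0]
opening: 0.0849
grip_force: 0.0
w14 (400, 350, 25, 34) [410.2 368.9] [ 529.2 -422.8   32.5   18.3  -72.7]
w14 (222, 207, 67, 86) [255.6 250. ] [ 448.5 -302.6   54.5   35.8   75.5]
from [ 0.4495 -0.3036  0.009 ] [3.141 0.    1.315] | rot [ 0.001  0.    -0.002] | d [ 0.0007 -0.0017  0.006 ] dist 0.006 t 18.05
```

The manual's scale: shifts go in units of 100 mm. Converting my numbers, 0.006 m is 0.06, 0.003 m is 0.03.

```bash
python3 drive.py '[[0,0,0,0.005,-0.01,0.03,0.085],[0,0,0,0.005,-0.01,0.06,0.085],[0,0,0,0.005,-0.01,0.06,0.031],[0,0,0,0.005,-0.01,0.06,0.031],[0,0,0,0.005,-0.01,0.06,0.031],[0,0,0,0.005,-0.01,0.06,0.031],[0,0,0,0.005,-0.01,0.06,0.031],[0,0,0,0.005,-0.01,0.06,0.031],[0,0,0,0.005,-0.01,0.06,0.031]]' 30
python3 - <<'E'
from h import *
snap("w15"); report("w15",RED,.017); go(.448,-.3025,.1,1.317)
E
```

```text
time: 18.95
tool_pos: [0.4485, -0.3027, 0.0027]
tool_rot: [3.141, 0.0, 1.315]
ft_force: [-0.1, -1.0, 3.8]
opening: 0.0377
grip_force: 31.5
w15 (222, 212, 71, 88) [257.  255.5] [ 448.6 -303.    54.5   37.6   75.3]
from [ 0.4485 -0.3027  0.0027] [3.141 0.    1.315] | rot [ 0.001  0.    -0.002] | d [ 0.0001 -0.0004 -0.0973] dist 0.097 t 19.0
```

```bash
python3 drive.py '[[0,0,0,0,0,-0.05,0.031],[0,0,0,0,0,-0.3,0.031],[0,0,0,0,0,-0.7,0.031],[0,0,0,0,0,-1,0.031],[0,0,0,0,0,-1.17,0.031],[0,0,0,0,0,-1.17,0.031],[0,0,0,0,0,-1.17,0.031]]'
python3 - <<'E'
from h import *
snap("w16"); report("w16",RED,.134); report("w2",ORG,.01);report("w11",ORG,.01); report("w12",ORG,.01); go(.616,-.0895,.12,np.radians(79.1))
E
```

```text
time: 19.7
tool_pos: [0.4478, -0.3022, 0.1188]
tool_rot: [-3.141, -0.0, 1.315]
ft_force: [-1.0, 0.1, -1.6]
opening: 0.0379
grip_force: 31.3
w16 (223, 212, 70, 87) [257.5 255. ] [ 448.3 -301.6   53.4   37.2   75.4]
w2 (183, 269, 38, 33) [201.5 285. ] [ 637.7 -279.    74.7   72.1  -18.3]
w2 (273, 239, 48, 35) [296.5 256. ] [614.5 -88.4  87.3  71.   78.8]
w2 (366, 224, 48, 44) [389.3 245.8] [634.5  84.4  90.   89.6  40.7]
w2 (444, 177, 68, 80) [478.  217.5] [617.7 254.9 150.1  78.2 -27.5]
w2 (256, 154, 37, 43) [273.8 176.1] [456.3 -98.4  68.   60.9  15. ]
w2 (254, 145, 29, 13) [267.6 150.2] [410.9 -99.1  45.6  18.3  83.9]
w11 (227, 147, 58, 49) [255.5 171. ] [ 634.1 -279.6   72.5   61.9   77.1]
w11 (365, 96, 76, 59) [402.4 125. ] [617.6 -90.8  90.5  69.2  79. ]
w11 (500, 89, 12, 56) [505.5 116.5] [636.   45.7  69.7  16.    1.4]
w12 (233, 136, 52, 47) [259.1 158.1] [ 635.2 -278.8   71.7   62.7   69.7]
w12 (358, 90, 68, 53) [391.5 116. ] [618.  -90.7  90.2  68.7  78.5]
w12 (481, 72, 31, 65) [496. 104.] [636.3  61.7  88.9  47.    1.5]
from [ 0.4473 -0.3018  0.1178] [-3.139e+00 -1.000e-03  1.315e+00] | rot [-0.002 -0.001 -0.066] | d [ 0.2481  0.1094 -0.0022] dist 0.271 t 19.75
```

Scaled: 0.245 m is 2.45, 0.09 m is 0.9.

```bash
python3 drive.py '[[0,0,-0.066,0.4,0.18,0,0.031],[0,0,-0.066,0.8,0.36,0,0.031],[0,0,-0.066,1.2,0.54,0,0.031],[0,0,-0.066,1.6,0.72,0,0.031],[0,0,-0.066,2,0.9,0,0.031],[0,0,-0.066,2.3,1.02,0,0.031],[0,0,-0.066,2.45,1.09,0,0.031],[0,0,-0.066,2.48,1.095,0,0.031],[0,0,-0.066,2.48,1.095,0,0.031],[0,0,-0.066,2.48,1.095,0,0.031]]'
python3 - <<'E'
from h import *
snap("w17"); report("w17",RED,.134); report("w17",ORG,.01);go(.617,-.090,.0075,np.radians(78.9))
E
```

```text
time: 20.75
tool_pos: [0.6159, -0.0914, 0.1187]
tool_rot: [-3.14, 0.0, 1.379]
ft_force: [-0.5, -0.1, 0.8]
opening: 0.0377
grip_force: 31.3
w17 (222, 212, 71, 87) [257. 255.] [616.3 -90.8  53.4  37.2  79. ]
w17 (279, 307, 23, 18) [289.7 315.5] [ 624.4 -248.9   32.5   14.1   27.8]
w17 (247, 252, 25, 15) [258.5 257.8] [ 603.2 -165.2   24.    17.2   16.8]
w17 (222, 142, 74, 69) [257.2 174.3] [620.1 -77.2  69.   67.8 -11.7]
w17 (215, 0, 61, 21) [245.  10.] [636.3  65.7  49.7  15.4 -11.2]
w17 (190, 0, 103, 44) [241.   21.5] [631.3  57.7  84.8  33.5 -11.3]
from [ 0.616  -0.0916  0.119 ] [-3.141  0.     1.379] | rot [-0.001  0.     0.002] | d [0.0018 0.0007 0.1115] dist 0.111 t 20.8
```

Scaled: 0.003 m is 0.03, 0.001 m is 0.01.

```bash
python3 drive.py '[[0,0,0,0.03,0.01,0.3,0.031],[0,0,0,0.03,0.01,0.6,0.031],[0,0,0,0.03,0.01,0.85,0.031],[0,0,0,0.03,0.01,1,0.031],[0,0,0,0.03,0.01,1.06,0.031],[0,0,0,0.03,0.01,1.08,0.031],[0,0,0,0.03,0.01,1.09,0.031],[0,0,0,0.03,0.01,1.1,0.031],[0,0,0,0.03,0.01,1.1,0.031]]'
```

```text
time: 21.7
tool_pos: [0.6192, -0.0877, 0.0104]
tool_rot: [3.14, 0.0, 1.381]
ft_force: [-0.0, 0.1, 0.0]
opening: 0.0377
grip_force: 31.3
```

```bash
python3 drive.py '[[0,0,0,0,0,0.01,0.031],[0,0,0,0,0,0.02,0.031],[0,0,0,0,0,0.03,0.031],[0,0,0,0,0,0.035,0.031],[0,0,0,0,0,0.035,0.031],[0,0,0,0,0,0.035,0.031]]'
python3 - <<'E'
from h import *
snap("w18"); report("w18",RED,.022,50); report("w18",ORG,.01,50)
E
```

```text
time: 22.3
tool_pos: [0.6188, -0.0875, 0.0076]
tool_rot: [-3.142, 0.0, 1.381]
ft_force: [-5.0, 0.6, 10.1]
opening: 0.0376
grip_force: 32.3
w18 (222, 212, 71, 89) [257. 256.] [618.9 -88.2  55.2  37.5  79.1]
w18 (213, 292, 89, 17) [257. 300.] [ 611.8 -125.2   56.8   12.6  -10.9]
w18 (247, 252, 25, 15) [258.5 257.8] [618.5 -94.9  13.4   9.5  16.3]
w18 (193, 173, 127, 70) [256.  207.5] [623.2 -63.9  68.7  41.5 -10.9]
```

```bash
python3 drive.py '[[0,0,0,0,0,0.01,0.05],[0,0,0,0,0,0.01,0.05],[0,0,0,0,0,0.01,0.05],[0,0,0,0,0,0.01,0.05],[0,0,0,0,0,-0.2,0.05],[0,0,0,0,0,-0.6,0.085],[0,0,0,0,0,-1.1,0.085],[0,0,0,0,0,-1.6,0.085],[0,0,0,0,0,-2,0.085],[0,0,0,0,0,-2,0.085],[0,0,0,0,0,-2,0.085]]'
python3 - <<'E'
from h import *
snap("w19"); report("w19",RED,.022,50); report("w19",ORG,.01,50); go(.443,.115,.2,np.radians(150.3))
E
```

```text
time: 23.45
tool_pos: [0.6191, -0.0877, 0.2073]
tool_rot: [3.139, 0.0, 1.381]
ft_force: [1.0, 0.9, -0.5]
opening: 0.0849
grip_force: 0.0
w19 (243, 153, 28, 42) [256.5 173.5] [619.  -88.3  53.1  34.6  79.1]
w19 (270, 268, 48, 40) [292.6 285.3] [ 638.8 -272.5   73.4   63.6   14. ]
w19 (229, 138, 55, 66) [256.  170.5] [618.4 -87.9  86.8  68.9  79. ]
w19 (204, 0, 79, 65) [243.  32.] [635.   75.5  89.   67.9 -11.1]
from [ 0.618  -0.0874  0.205 ] [-3.141 -0.     1.381] | rot [-1.000e-03 -1.000e-03 -1.242e+00] | d [ 0.1657 -0.2101  0.0052] dist 0.268 t 23.5
```

Scaled: -0.21 m is -2.1, -0.19 m is -1.9.

```bash
python3 drive.py '[[0,0,-0.13,0.3,-0.4,0,0.085],[0,0,-0.26,0.6,-0.8,0,0.085],[0,0,-0.39,0.9,-1.1,0,0.085],[0,0,-0.52,1.2,-1.5,0,0.085],[0,0,-0.65,1.5,-1.9,0,0.085],[0,0,-0.78,1.66,-2.1,0,0.085],[0,0,-0.91,1.66,-2.1,0,0.085],[0,0,-1.04,1.66,-2.1,0,0.085],[0,0,-1.17,1.66,-2.1,0,0.085],[0,0,-1.242,1.66,-2.1,0,0.085],[0,0,-1.242,1.66,-2.1,0,0.085],[0,0,-1.242,1.66,-2.1,0,0.085]]'
python3 - <<'E'
from h import *
i,im=snap("w20"); report("w20",PALE,.017); report("w20",ORG,.01)
H=hsv(im); print(im[150:230:8,240:280:6].max(-1)); report("w20",lambda H:(H[...,2]>175)&(H[...,1]<40),.017); go(.443,.115,.2,np.radians(150.3))
E
```

```text
time: 24.7
tool_pos: [0.4427, 0.115, 0.2039]
tool_rot: [-3.14, -0.003, 2.621]
ft_force: [0.6, -1.0, -0.4]
opening: 0.0849
grip_force: 0.0
w20 (378, 341, 51, 43) [403. 362.] [864.2 178.7 100.8  99.7  55.4]
w20 (446, 256, 66, 108) [478.5 309.5] [854.3 312.5 245.1 107.   -9.3]
w20 (49, 137, 132, 119) [114.  208.3] [388.3 -77.2 170.4 144.4   7.7]
w20 (165, 19, 292, 232) [309.5 106.3] [421.9 206.  369.2 225.4  18. ]
w20 (101, 356, 33, 22) [115.3 364. ] [ 617.6 -277.1   73.6   35.3  -88.8]
w20 (172, 301, 58, 23) [201.1 310.4] [601.8 -80.1  83.8  46.   77.6]
w20 (275, 263, 59, 58) [304.  291.5] [640.2  84.3 104.6  88.  -24.3]
w20 (376, 176, 64, 100) [406.9 225.2] [617.5 257.3 151.1  75.3 -27.4]
w20 (505, 0, 7, 47) [508.  23.] [432.3 468.4  52.4   8.6 -20. ]
[[153 187 207 204 206 211 140]
 [ 89 186 199 200 202 207 145]
 [ 85 100 168 205 181 203 146]
 [ 86 102 105 204 201 207 153]
 [ 84 103  80 106 154 194 147]
 [ 87  99 109 109 102 187 147]
 [100 168  62 109  89 101 127]
 [102 168 117 104 105 107  85]
 [ 86  81  92  90  85  85  82]
 [ 76  83  83  83  82  87  86]]
w20 (448, 259, 64, 61) [486.8 281.8] [775.9 341.   99.3  95.1 -71.6]
w20 (246, 127, 28, 66) [259.5 159.5] [430.3 125.9  82.5  33.7 -28.9]
from [0.4429 0.115  0.2044] [-3.140e+00 -2.000e-03  2.621e+00] | rot [-0.002 -0.002 -0.002] | d [-0.0001  0.      0.0044] dist 0.004 t 24.75
```

Run:
```python
from h import *
report("w2",lambda H:(H[...,2]>175)&(H[...,1]<40),.017)
i,im=load("w20");V=im.max(-1).astype(int)
m=((V>172)|((V>94)&(V<126))).astype(np.uint8); m[:, :215]=0;m[:,300:]=0;m[230:]=0;m[:115]=0
m=cv2.morphologyEx(m,cv2.MORPH_CLOSE,np.ones((3,3)));m=cv2.morphologyEx(m,cv2.MORPH_OPEN,np.ones((5,5)))
for c in blobs(m,150): print(cv2.boundingRect(c),cv2.minAreaRect(c)[0],rect(i,c,.017))
b=load("w2")[0]
# far end (lit, upper end) of the remote in both views for height: end-centre points
c2=[c for c in blobs((lambda H:(H[...,2]>175)&(H[...,1]<40))(hsv(load("w2")[1])),150) if 370<cv2.boundingRect(c)[0]<420][0]
c20=max(blobs(m,150),key=cv2.contourArea)
p,q=cv2.minAreaRect(c2)[0],cv2.minAreaRect(c20)[0]; print(p,q,cross(b,p,i,q))
```

```text
w2 (88, 269, 17, 15) [ 96. 276.] [ 570.4 -471.5   31.2   30.6  -74.7]
w2 (381, 106, 44, 69) [402.7 140.2] [442.2 116.9 109.7  33.3 -30.1]
(245, 127, 30, 87) (259.26171875, 170.01136779785156) [442.8 118.4 112.   36.4 -27.9]
(402.7230529785156, 140.18170166015625) (259.26171875, 170.01136779785156) (array([0.44167832, 0.11930777, 0.01344218]), np.float64(0.0008422670774272457))
```

Run:
```python
from h import *
go(.4425,.1177,.008,2.635)
```

```text
from [0.4429 0.115  0.2044] [-3.140e+00 -2.000e-03  2.621e+00] | rot [-0.002 -0.002 -0.014] | d [0.0013 0.0024 0.1964] dist 0.196 t 24.75
```

Scaled: 0.199 m is 1.99, 0.195 m is 1.95.

```bash
python3 drive.py '[[0,0,-0.014,0.015,0.02,0.4,0.085],[0,0,-0.014,0.015,0.02,0.85,0.085],[0,0,-0.014,0.015,0.02,1.25,0.085],[0,0,-0.014,0.015,0.02,1.55,0.085],[0,0,-0.014,0.015,0.02,1.75,0.085],[0,0,-0.014,0.015,0.02,1.87,0.085],[0,0,-0.014,0.015,0.02,1.95,0.085],[0,0,-0.014,0.015,0.02,1.99,0.085],[0,0,-0.014,0.015,0.02,1.99,0.085]]' 35
python3 - <<'E'
from h import *
go(.4425,.1177,.003,2.635); i,im=snap("w21"); 
V=im.max(-1).astype(int); print(V[180:310:10,215:300:5]); report("w21",lambda H:(H[...,2]>175)&(H[...,1]<40),.017)
E
```

```text
time: 25.65
tool_pos: [0.4437, 0.1177, 0.0071]
tool_rot: [3.141, 0.0, 2.637]
ft_force: [0.6, -0.8, -0.2]
opening: 0.0851
grip_force: 0.0
from [0.4437 0.1177 0.0071] [3.141 0.    2.637] | rot [0.    0.    0.002] | d [ 0.001  -0.0006  0.0041] dist 0.004 t 25.65
[[ 88  92 108 116 118 216 214 214 214 214 215 213 215 215 214 201 146]
 [ 90  90 106 117 114 116 113 214 215 216 215 215 214 214 214 196 152]
 [ 88  90 105 112 114 116 117 113 114 213 214 216 216 213 212 193 160]
 [ 87  83  99 118 114 114 117 116 116 115 111 216 213 214 214 190 160]
 [ 84  85 104 111 112 115 114 110 117 115 114 116 113 213 211 183 167]
 [ 86  84  99 108 115 112 115 110 114 113 113 115 113 117 114 167 158]
 [ 86  85  99 111 104  66  64 113 109 110 109  69  73 113 112  96  92]
 [ 88  90  95 111 104  60  65 106 116 115 100  65  68 107 110  97  84]
 [ 80  81  98 106 113 109 109 108 112 107 112 109 115 115 109  86  87]
 [ 87  84  95 108 108  54  65 110 109 106 105  68  73 113 109  86  85]
 [ 82  86  93 106 108  65  64 106 115 111  84  66  66 106 106  83  88]
 [ 86  82  89 106 111 111 108 109 108 110 110 107 109 107 105  82  83]
 [ 82  84  84 106  91  65  64 100 110 106  89  99  89 105 101  89  81]]
w21 (225, 148, 69, 83) [273.  178.5] [411.8 146.2  51.5  28.   14.4]
```

Scaled: 0.004 m is 0.04, 0.001 m is 0.01.

```bash
python3 drive.py '[[0,0,0,0.01,0,0.04,0.085],[0,0,0,0.01,0,0.04,0.034],[0,0,0,0.01,0,0.04,0.034],[0,0,0,0.01,0,0.04,0.034],[0,0,0,0.01,0,0.04,0.034],[0,0,0,0.01,0,0.04,0.034],[0,0,0,0.01,0,0.04,0.034],[0,0,0,0.01,0,0.04,0.034]]' 40
python3 - <<'E'
from h import *
go(.6185,.2575,.13,np.radians(152.5)); report("w20",ORG,.01);snap("w21b")
E
```

```text
time: 26.5
tool_pos: [0.4429, 0.1182, 0.0033]
tool_rot: [3.141, 0.001, 2.637]
ft_force: [0.1, 0.5, 4.4]
opening: 0.0385
grip_force: 41.7
from [0.4429 0.1182 0.0033] [3.141e+00 1.000e-03 2.637e+00] | rot [ 0.001  0.001 -0.025] | d [-0.0864  0.2069 -0.1265] dist 0.257 t 26.5
w20 (101, 356, 33, 22) [115.3 364. ] [ 617.6 -277.1   73.6   35.3  -88.8]
w20 (172, 301, 58, 23) [201.1 310.4] [601.8 -80.1  83.8  46.   77.6]
w20 (275, 263, 59, 58) [304.  291.5] [640.2  84.3 104.6  88.  -24.3]
w20 (376, 176, 64, 100) [406.9 225.2] [617.5 257.3 151.1  75.3 -27.4]
w20 (505, 0, 7, 47) [508.  23.] [432.3 468.4  52.4   8.6 -20. ]
```

Scaled: -0.05 m is -0.5, 0.05 m is 0.5.

```bash
python3 drive.py '[[0,0,0,0,0,-0.05,0.034],[0,0,0,0,0,-0.3,0.034],[0,0,0,0,0,-0.7,0.034],[0,0,-0.025,0,0.1,-1.1,0.034],[0,0,-0.025,-0.2,0.5,-1.26,0.034],[0,0,-0.025,-0.35,0.85,-1.26,0.034],[0,0,-0.025,-0.5,1.2,-1.26,0.034],[0,0,-0.025,-0.65,1.55,-1.26,0.034],[0,0,-0.025,-0.78,1.85,-1.26,0.034],[0,0,-0.025,-0.85,2.02,-1.26,0.034],[0,0,-0.025,-0.865,2.07,-1.26,0.034],[0,0,-0.025,-0.865,2.07,-1.26,0.034],[0,0,-0.025,-0.865,2.07,-1.26,0.034]]'
python3 - <<'E'
from h import *
snap("w22");  report("w22",ORG,.01); report("w22",lambda H:(H[...,2]>150)&(H[...,1]<40),.144); go(.618,.2575,.0083,np.radians(152.5))
i,im=load("w22"); V=im.max(-1).astype(int); print(V[190:360:10,215:300:5])
E
```

```text
time: 27.85
tool_pos: [0.6172, 0.2568, 0.1282]
tool_rot: [-3.14, -0.001, 2.662]
ft_force: [-0.3, 0.8, -0.7]
opening: 0.0389
grip_force: 41.2
w22 (0, 276, 87, 73) [ 34.3 310.8] [626.8 -74.5 123.1  97.2 -79. ]
w22 (91, 231, 83, 71) [125.9 261. ] [625.2  75.8 122.5  72.2  82.5]
w22 (223, 114, 75, 48) [260.  137.5] [572.8 283.9  72.   44.6  60.5]
w22 (120, 325, 53, 59) [151.7 359. ] [653.3 160.6  68.6  12.3 -65.9]
w22 (341, 323, 54, 61) [361.4 358. ] [716.  283.   70.1  12.8   9.7]
w22 (288, 283, 14, 40) [294.5 302.5] [653.8 262.9  28.    7.6 -25.2]
w22 (0, 140, 137, 172) [ 38.4 230.8] [554.  156.5  80.4  79.6  27.3]
w22 (57, 0, 455, 379) [284. 189.] [607.9 357.4 349.5 152.2  28.7]
from [0.6172 0.2567 0.1284] [-3.141e+00 -1.000e-03  2.661e+00] | rot [-0.001 -0.001 -0.   ] | d [-0.0005  0.0012  0.1201] dist 0.12 t 27.9
[[ 91  91 200 215 215 216 216 215 215 216 213 216 217 216 216 199 148]
 [ 91  91 112 141 188 216 214 216 213 162 165 151 203 214 214 197 155]
 [ 92  88 110 116 118 121 167 215 212 216 212 216 215 215 213 197 147]
 [ 90  88 108 113 118 112 116 114 116 193 214 214 214 215 213
[... 233 characters left out ...]
105 110 107 114 116 112 111 113 114 111 113 116 111  92  38]
 [ 40  36 101 107 111 113 114 111 114 110 113 108 113 113 107  80  43]
 [ 29  45  93 106  70  64  70  89 110 111  64  62  66 105 103  91  40]
 [ 33  78  90 109 107 108 109 114 111 110 109 111 111 110 103 145 103]
 [ 31 157 102 104 109 110 107 104 108 106 108 112 109 115 101 188 189]
 [150 154 105 108  80  66  62  93 107 103  95  96  92 106 100 191 191]
 [138 154 119 103 105 107 108 104 109 107 107 109 107 108  93 192 191]
 [ 30  29  38  30  35  33  32  35  27  37  25  26  33  37  32  33  28]
 [ 25  26  32  23  28  28  30  27  30  36  32  42  41  32  39  34  36]
 [ 34  32  27  31  37  25  28  24  28  42  25  30  23  23  38  32  31]]
```

Run:
```python
from h import *
i,im=load("w22"); V=im.max(-1).astype(int)
for c in (245,258,270): print(c,[(r,V[r,c]) for r in range(100,196,3)])
```

```text
245 [(100, np.int64(160)), (103, np.int64(163)), (106, np.int64(166)), (109, np.int64(162)), (112, np.int64(154)), (115, np.int64(207)), (118, np.int64(206)), (121, np.int64(199)), (124, np.int64(143)), (127, np.int64(139)), (130, np.int64(136)), (133, np.int64(133)), (136, np.int64(148)), (139, np.int64(136)), (142, np.int64(141)), (145, np.int64(134)), (148, np.int64(116)), (151, np.int64(169)), (154, np.int64(192)), (157, np.int64(214)), (160, np.int64(217)), (163, np.int64(215)), (166, np.int64(217)), (169, np.int64(214)), (172, np.int64(218)), (175, np.int64(217)), (178, np.int64(218)), (181, np.int64(217)), (184, np.int64(216)), (187, np.int64(216)), (190, np.int64(216)), (193, np.int64(214))]
258 [(100, np.int64(159)), (103, np.int64(159)), (106, np.int64(160)), (109, np.int64(158)), (112, np.int64(157)), (115, np.int64(211)), (118, np.int64(205)), (121, np.int64(211)), (124, np.int64(117)), (127, np.int64(132)), (130, np.int64(142)), (133, np.int64(140)), (136, np.int64(145)), (139, np.int64(140)), (142, np.int64(130)), (145, np.int64(136)), (148, np.int64(124)), (151, np.int
[... 326 characters left out ...]
0, np.int64(162)), (103, np.int64(162)), (106, np.int64(163)), (109, np.int64(158)), (112, np.int64(153)), (115, np.int64(211)), (118, np.int64(202)), (121, np.int64(208)), (124, np.int64(132)), (127, np.int64(149)), (130, np.int64(139)), (133, np.int64(137)), (136, np.int64(136)), (139, np.int64(143)), (142, np.int64(137)), (145, np.int64(149)), (148, np.int64(124)), (151, np.int64(161)), (154, np.int64(187)), (157, np.int64(213)), (160, np.int64(219)), (163, np.int64(217)), (166, np.int64(217)), (169, np.int64(217)), (172, np.int64(213)), (175, np.int64(215)), (178, np.int64(215)), (181, np.int64(215)), (184, np.int64(215)), (187, np.int64(215)), (190, np.int64(216)), (193, np.int64(213))]
```

Run:
```python
from h import *
i,im=load("w22"); u=np.array([np.cos(np.radians(-27.5)),np.sin(np.radians(-27.5))])
e=onplane(i,[(258,152)],.134)[0]; t=onplane(i,[(258,114)],.01)[0]; t2=onplane(i,[(258,123.)],.009)[0]
print("remote end/centre",e,e+.059*u,"tray centre",t+.076*u,t2+.066*u)
for c in [(225,225),(291,225)]: print(onplane(i,[c],.142))
T=onplane(i,[(223.5,140),(297,140)],.01); print(T,T.mean(0))
v=np.array([-u[1],u[0]])
R=onplane(i,[(225,225),(291,225)],.142).mean(0)
print("across: remote",R@v,"tray",T.mean(0)@v, "along: remote",(e+.059*u)@u,"tray",(t+.076*u)@u)
```

```text
remote end/centre [0.56786764 0.28359459] [0.62020128 0.25635142] tray centre [0.62033393 0.25664333] [0.6188576  0.25742304]
[[0.5928371 0.251032 ]]
[[0.60886854 0.28184801]]
[[0.55903095 0.25093116]
 [0.59187074 0.31405006]] [0.57545084 0.28249061]
across: remote 0.5137781262170851 tray 0.5162858592813311 along: remote 0.43175533922072534 tray 0.43173821548352725
```

Scaled: 0.116 m is 1.16, 0.002 m is 0.02.

```bash
python3 drive.py '[[0,0,0,0,0.02,0.3,0.034],[0,0,0,0,0.02,0.65,0.034],[0,0,0,0,0.02,0.9,0.034],[0,0,0,0,0.02,1.05,0.034],[0,0,0,0,0.02,1.12,0.034],[0,0,0,0,0.02,1.16,0.034],[0,0,0,0,0.02,1.17,0.034],[0,0,0,0,0.02,1.18,0.034],[0,0,0,0,0.02,1.18,0.034]]'
python3 - <<'E'
from h import *
i,im=snap("w23"); report("w23",ORG,.01,60)
E
```

```text
time: 28.8
tool_pos: [0.6199, 0.2595, 0.012]
tool_rot: [3.14, 0.001, 2.662]
ft_force: [0.1, 0.1, -1.3]
opening: 0.0391
grip_force: 41.2
w23 (295, 300, 7, 23) [298. 311.] [678.7 260.5  18.7   4.  -24.6]
w23 (0, 298, 92, 85) [ 32.4 328.3] [611.7  65.3 136.4  32.4 -78.8]
w23 (187, 114, 137, 129) [255. 178.] [586.2 276.4  74.4  72.3 -27.5]
```

```bash
python3 drive.py '[[0,0,0,0,0,0.01,0.034],[0,0,0,0,0,0.02,0.034],[0,0,0,0,0,0.03,0.034],[0,0,0,0,0,0.04,0.034],[0,0,0,0,0,0.045,0.034],[0,0,0,0,0,0.045,0.034]]'
```

```text
time: 29.45
tool_pos: [0.6192, 0.2593, 0.0083]
tool_rot: [-3.141, -0.0, 2.662]
ft_force: [-5.9, -1.4, 10.5]
opening: 0.0388
grip_force: 42.3
```

```bash
python3 drive.py '[[0,0,0,0,0,0.01,0.052],[0,0,0,0,0,0.01,0.052],[0,0,0,0,0,0.01,0.052],[0,0,0,0,0,0.01,0.052],[0,0,0,0,0,-0.2,0.052],[0,0,0,0,0,-0.6,0.085],[0,0,0,0,0,-1.1,0.085],[0,0,0,0,0,-1.6,0.085],[0,0,0,0,0,-2,0.085],[0,0,0,0.4,0,-2.4,0.085],[0,0,0,0.8,0,-2.6,0.085],[0,0,0,1.2,0,-2.7,0.085],[0,0,0,1.2,0,-2.7,0.085],[0,0,0,1.2,0,-2.7,0.085]]'
python3 - <<'E'
from h import *; from plant import arm
i,im=snap("w24"); report("w24",ORG,.01,60)
V=im.max(-1).astype(int)
report("w24",lambda H:(H[...,2]>185)&(H[...,1]<40),.022,100)
t=arm.get_image("top"); np.save("pics/top1.npy",t); ti=arm.camera_info("top"); t0=np.load("pics/top0.npy")
for n,I in (("before",t0),("after",t)):
    H=hsv(I)
    for nm,m,z in [("pale",(H[...,1]<50)&(H[...,2]>125),.017),("orange",ORG(H)&(H[...,1]>110),.01),("red",RED(H),.017)]:
        for c in blobs(m,25):
            x,y,w,h=cv2.boundingRect(c)
            if 120<y<250: print(n,nm,(x,y,w,h),rect(ti,c,z))
print(arm.state()["tool_pos"],arm.state()["ft_force"])
E
```

```text
time: 30.85
tool_pos: [0.5123, 0.3151, 0.2768]
tool_rot: [3.141, 0.001, 2.663]
ft_force: [0.4, -1.0, -0.4]
opening: 0.0853
grip_force: 0.0
w24 (89, 284, 24, 10) [100.5 288. ] [594.3 -57.7  47.9  19.3  76.5]
w24 (181, 269, 12, 18) [187.3 276.6] [6.426e+02 1.067e+02 3.740e+01 1.340e+01 5.000e-01]
w24 (172, 257, 30, 43) [188.6 279.9] [650.5 103.5  93.2  46.3 -43. ]
w24 (235, 189, 44, 81) [256.5 229. ] [618.8 259.9 148.8  71.4 -27.4]
w24 (363, 148, 20, 15) [372.4 154.8] [586.5 480.2  31.1  13.3 -89.3]
w24 (321, 14, 72, 81) [356.   54.3] [442.  510.6 108.7  95.4 -60.8]
w24 (406, 0, 61, 71) [437.1  29.7] [460.9 630.3 105.5  65.1   8.3]
w24 (336, 117, 51, 37) [365. 140.] [556.5 473.   80.4  35.8 -85.9]
before pale (202, 204, 26, 35) [443.6 115.8 112.4  35.2 -29.7]
before pale (390, 178, 18, 18) [ 558.4 -453.9   52.3   52.1   44.7]
before pale (86, 168, 25, 25) [563.9 477.   73.9  72.8 -86. ]
before pale (42, 158, 10, 11) [614.1 639.1  33.1  25.8 -14.4]
before pale (72, 154, 10, 12) [626.2 546.8  34.7  27.8   3.4]
before pale (63, 138, 25, 6) [685.7 555.2  74.9  10.9 -82.5]
before orange (27
[... 575 characters left out ...]
]
after pale (44, 174, 11, 20) [545.8 634.9  66.1  27.4  22.9]
after pale (42, 157, 9, 13) [616.5 643.9  39.   21.5 -16.1]
after pale (31, 149, 7, 9) [645.6 679.2  24.   18.   15.1]
after pale (44, 134, 44, 14) [684.6 584.4 134.3  28.7 -79.8]
after orange (86, 204, 17, 15) [473.8 486.6  48.1  41.1  23.4]
after orange (267, 154, 30, 25) [617.9 -91.2  84.5  66.6  79. ]
after orange (332, 149, 23, 23) [ 637.  -279.1   70.8   61.4   45. ]
after orange (214, 143, 27, 29) [646.5  79.8  89.5  65.7  57.1]
after orange (151, 139, 40, 51) [620.5 255.4 146.8  70.8 -27.4]
after red (273, 158, 19, 15) [619.6 -91.5  55.3  37.   77.9]
[0.51293395 0.31414168 0.27532798] [-0.71696926 -0.09869656 -0.26525698]
```

Run:
```python
from h import *
i,im=load("w24"); print(im.max(-1)[188:272:8,230:286:4])
H=hsv(im); m=(H[...,1]<60)&(H[...,2]>90); k=np.zeros_like(m); k[192:268,238:277]=m[192:268,238:277]
k=cv2.morphologyEx(k.astype(np.uint8),cv2.MORPH_OPEN,np.ones((3,3)))
for c in blobs(k,60): print(cv2.boundingRect(c),rect(i,c,.022))
t=np.load("pics/top1.npy"); ti=load  # top view of the remote
from plant import arm
I=arm.camera_info("top"); g=t.max(-1); print(g[140:188:4,150:192:3])
```

```text
[[ 81  80  84  80  81  96 122 133 125 122 124 123 121 144]
 [ 95  89  95  67  68  66  67  66  80 111 113 167 167 140]
 [ 82  94  97  70  84 101  98 104 101  98  71  99  95  78]
 [ 81  82  95  64  90 101 100 101  98 100  70  98  96  79]
 [144 134  95  72  96  99 105 101 101 101  69  99  88  82]
 [142 147 122  61  94 102  99  98  98  97  71 104  82  83]
 [138  74  89  74  92  97  98 102  86  98  71 102  93  79]
 [ 81  81  87  69  89  68  78  92  60  94  66 108  79 118]
 [ 79  78  95  69  97  84  94  96  91  89  71  99 139 137]
 [138 131  99  75  92 100  97  98  99  99 112 185 141 142]
 [146 138 187 170 119  97  95  96  95 172 182 185 137 142]]
(246, 202, 26, 63) [620.2 262.9 112.9  42.8 -27.4]
[[121 120 122 122 121 120 121 143 159 147 107  83 119 118]
 [121 120 121 122 121 118 122 154  87  59  74  79  81 119]
 [121 122 120 121 119 116  89  56  83  83  79  58  63 139]
 [122 118 108 102  65  84  69  82  71  80  83  75  50  87]
 [115  64  65  65  72  81  77  59  85  83  80  49  79  60]
 [ 64  65  65  66  86  70  79  84  64  74  52  71  75  65]
 [ 64  64  66  84  59  83  71  62  82  57  59  77  63  65]
 [ 64  64  85  65  84  85  85  85  70  51  86 114 120  65]
 [ 91  84  71  82  84  81  85  77  51  85 107 121 122 116]
 [128 148  71  84  85  85  81  51  73  73 107 103 107 122]
 [125 158 137  58  60  75  52  63  85  63  65  64  79 120]
 [121 121 122 142  81  65  53  99  66  64  65  65  95  65]]
```

```bash
python3 -c "
from plant import arm
print(arm.sign_off())"
```

```text
the job is handed in; nothing more can be done
None
```

I placed the mill, shaker, matchbox and remote each in its own tray by contact, left the tea tin and timer alone, and handed in at about 31 s; the last checks on the remote (in shadow) and the tin were numbers from camera images, not a viewed picture.

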